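# Cover the clove tub on the sowing bench

## Task

Sowing is paused: put the big green lid on the black tub that holds the planting cloves, so that it sits fully seated and level on the rim. Lower it onto the rim rather than dropping it, let go of it, and leave that tub where it stands. Leave the empty tub and the small orange lid alone.

Things in the scene. Friction and masses are not known exactly. Their poses are not given: they have to be found in the camera images.
- green_lid_knob (a point): Big loose lid lying right way up: green disc 132 mm across, 6 thick; on top a white upright round knob 26 mm across, 32 tall; underneath a round boss 88 mm across, 12 deep, tapering to 72, on which it rests. About 150 g. Point: knob centre, half-way up, on the lid's axis: 16 mm above the disc's top, 22 above its underside (which rests on the rim), 34 above the boss's bottom. z: lid axis, up.
- clove_tub_rim (a point): Tub to cover: black, round, open, 90 mm tall, loose on the bench, with cream garlic-like cloves inside, 15 mm or more below the rim. At the rim 116 mm across, wall 4, mouth 108 across inside, so the lid's boss has 10 mm of play all round. About 0.6 kg. Point: centre of the mouth, level with the rim's top; z: tub axis, up.
- empty_tub_rim (a point): Bystander: a black tub of the same shape and size (116 mm across, 90 mm tall) with nothing in it. It may stand on the left or the right. This point is the centre of its mouth, level with the rim.
- small_lid_knob (a point): Bystander: small flat orange lid, disc 80 mm across, 8 thick, orange round knob 20 mm across, 24 tall; too small for the tubs. It and the green lid lie nearer the robot than the tubs, one on the left, one on the right. Point: centre of its knob, half-way up, 20 mm above the bench.
Mind the look-alikes: they are no part of the job. Leave any blue look-alike of the part that bears clove_tub_rim alone.

How it is judged:
By the outcome, as a careful person would: the job done as asked, in the order asked, and still so for the second after the job is handed in, with the robot touching nothing.
It also fails if it takes over 38 s, if anything falls off the work surface, if the arm or the gripper's body presses on something with over 40 N, if the wrist force passes 120 N, or if a joint passes its speed limit or range.

## Robot

A 7-joint arm with a two-finger parallel gripper is mounted at the origin on the work surface. World frame = base frame: x ahead of the robot, y to its left, z up, the work surface at z = 0. Lengths are in m, angles in rad, forces in N, time in s.
With the tool pointing down it reaches from about 0.35 to 0.9 m from the base axis. Payload 7.2 kg.
Tool frame: the origin (TCP) lies on the centre line of the jaws, within the pads' length; the fingertips stand 22 mm ahead of it and the grasp point (between the pads) lies 3 mm ahead of it (tcp_to_tips is the distance from the TCP to the fingertips, in m); z points along the fingers, x is the direction in which the jaws open and shut, and the axes are right-handed (so a half turn about z gives the same grasp; the last joint's range is limited). The gripper opens to 85 mm and grips with 20 to 120 N. Pads are 22 mm wide; open, the fingers measure 114 mm over their backs; the gripper's body (76 mm by 85 mm) begins 54 mm behind the grasp point. The pads swing forward as they close: fully open they stand 13 mm farther back than shut.
Start: joints at [-1.179, 0.411, -0.013, 1.596, 0.006, 1.134, -0.082], TCP at [0.277, 0.56, 0.214] pointing down, gripper open.
Joint ranges: [-2.95, 2.95], [-0.29, 1.99], [-1.47, 1.44], [0.14, 2.54], [-1.03, 4.17], [0.13, 1.85], [-2.86, 2.86]. Speed limits (rad/s): [2.39, 2.39, 3.01, 3.01, 3.14, 3.14, 3.14].

## Interface

Orientations are given as a unit quaternion [x, y, z, w].
In Python, from rig import read_state, capture, get_calibration, job_done, tcp_to_tips gives the robot as it stands.
- The arm moves only by the shell command python3 -m pendant 'ROWS' [FORCE]. ROWS is JSON, a list of rows, each a list of 5 numbers: the finger opening in m, from 0 to 0.0854, then the shift along the tool's x, y, z in m, then the turn about the tool's z in degrees. In form: [[jaw, x, y, z, roll], ...]. A call has 1 to 5 rows; each row shifts and turns the commanded pose from where the row before left it, along the tool's axes as they then stand; what a row does not reach is not made up. A row lasts 1/10 s, in which the tool goes at most 50 mm and 8.59 degrees, less where a joint would pass 70% of its speed; a pose out of reach is approached as far as the arm can. A call with a gripper value outside its range is refused whole. The fingers move at their own pace and stop on an object; FORCE is the grip in N (left out, the last holds). Time passes only in rows, so rows that do not move let the fingers close. It gives the time, the measured TCP pose, the force and the opening at its end, in the units of the state.
- read_state(): the state, without advancing time (a new reading comes with each control period).
- capture(name): name is "side" or "top" or "wrist"; returns the picture (384x512x3 uint8, blue, green, red); there is no depth.
- get_calibration(name): a dict with "fx", "fy", "cx", "cy" (pixels), "rvec" (rotation vector, rad) and "tvec" (3), from world to camera coordinates, as OpenCV has them; the wrist camera has in their place "T_tool_cam" (4x4, takes a point from camera to tool coordinates, whose origin is the TCP and whose axes are the tool frame's). Camera axes: x right, y down, z forward; pixel columns grow to the right and rows downward; lengths in m; the calibration is good to about 2 mm. The wrist camera is an equidistant fisheye: a pixel r from the principal point sees the ray r / f radians off the axis. A picture is of the moment at which its call begins: read the wrist's pose just before it. get_calibration takes no time and is no camera call.
- job_done(): hands the job in, once; it reports no verdict.
The state is a dict: "time_s": time; "qpos": joint angles; "qvel": joint speeds; "tau": joint torques, N m; "eef_pos": TCP position; "tool_rot": TCP orientation; "ft_force": force on the tool from outside, world axes, zero at the start; "moment": the same for the moment, N m; "opening": finger opening in m.
Only numpy, scipy, OpenCV 4.12 (cv2) and the standard library are available. Lean on these libraries where they do the work, as an engineer would, in place of code of your own. Each camera call takes 0.05 s, during which the arm holds its last target.

## Working session

There is one attempt and no reset: what is moved stays moved. The work goes in short steps, Python scripts to look and compute and a shell command to move; the robot and the scene stay as the last step left them, time stands still between calls to the robot, and variables do not carry over. Pictures are saved under pics/ and viewed, and the job is handed in when it is done.

```bash
ls; mkdir -p pics
cat > h.py <<'E'
import numpy as np, cv2
from rig import *
def ray(name,uv,st=None):
    c=get_calibration(name); u=np.array(uv,float)
    if name!='wrist':
        R=cv2.Rodrigues(np.array(c['rvec'],float))[0]; t=np.array(c['tvec'],float).ravel()
        d=R.T@np.array([(u[0]-c['cx'])/c['fx'],(u[1]-c['cy'])/c['fy'],1]); return -R.T@t,d/np.linalg.norm(d)
    from scipy.spatial.transform import Rotation as Ro
    T=np.array(c['T_tool_cam']); x=(u[0]-c['cx'])/c['fx']; y=(u[1]-c['cy'])/c['fy']; th=np.hypot(x,y)
    d=np.array([x/th*np.sin(th),y/th*np.sin(th),np.cos(th)]) if th>1e-9 else np.array([0,0,1.])
    Rt=Ro.from_quat(st['tool_rot']).as_matrix(); 
    return Rt@T[:3,3]+np.array(st['eef_pos']),Rt@T[:3,:3]@d
def onplane(o,d,z): return o+d*(z-o[2])/d[2]
def tri(rays):
    A=np.zeros((3,3));b=np.zeros(3)
    for o,d in rays:
        P=np.eye(3)-np.outer(d,d);A+=P;b+=P@o
    p=np.linalg.solve(A,b); return p,[np.linalg.norm((np.eye(3)-np.outer(d,d))@(p-o)) for o,d in rays]
E
python3 - <<'E'
from h import *
s=read_state(); print(s); print(tcp_to_tips)
for n in ['side','top','wrist']:
    im=capture(n); cv2.imwrite(f'pics/{n}0.png',im); print(n,get_calibration(n))
E
```

```text
pics
{'time_s': 0.0, 'qpos': array([-1.17922567,  0.41191943, -0.01270722,  1.5970351 ,  0.00559321,
        1.13429067, -0.08218979]), 'qvel': array([-0.00010728,  0.000858  , -0.00042247,  0.00093031, -0.00045872,
       -0.00110007,  0.00075834]), 'tau': array([-1.11351063e-03, -6.00608897e+01,  6.81745838e-01, -2.99432856e+01,
        1.38014296e-02,  1.01741889e-02, -6.87350465e-06]), 'eef_pos': array([0.27714883, 0.55961347, 0.21294461]), 'tool_rot': array([ 8.49622558e-01,  5.27390610e-01, -6.56249747e-04,  4.72254657e-04]), 'ft_force': array([ 0.18712963,  0.57193153, -0.63558701]), 'moment': array([0.03274733, 0.03236425, 0.03810815]), 'opening': 0.08548199825930498}
0.022
side {'fx': 369.8889992137859, 'fy': 369.8889992137859, 'cx': 261.40255027640063, 'cy': 198.66237763313998, 'rvec': array([ 2.42877777, -0.07290026,  0.01926174]), 'tvec': array([-0.51546029,  0.04062391,  0.82374909])}
top {'fx': 406.00070449859015, 'fy': 406.00070449859015, 'cx': 260.06737822484564, 'cy': 181.4274031865648, 'rvec': array([ 2.15743851, -2.21746129,  0.07779928]), 'tvec': array([-0.04265102,  0.49325918,  0.94279662])}
wrist {'fx': 297.3186396354542, 'fy': 297.3186396354542, 'cx': 253.34969976724042, 'cy': 188.24238480028296, 'T_tool_cam': array([[ 9.99999683e-01,  7.94376889e-04, -5.01375821e-05,
        -9.71154963e-04],
       [-7.46902985e-04,  9.58278023e-01,  2.85836795e-01,
        -7.23807765e-02],
       [ 2.75107887e-04, -2.85836667e-01,  9.58278312e-01,
        -1.59938876e-01],
       [ 0.00000000e+00,  0.00000000e+00,  0.00000000e+00,
         1.00000000e+00]])}
```

View pics/side0.png

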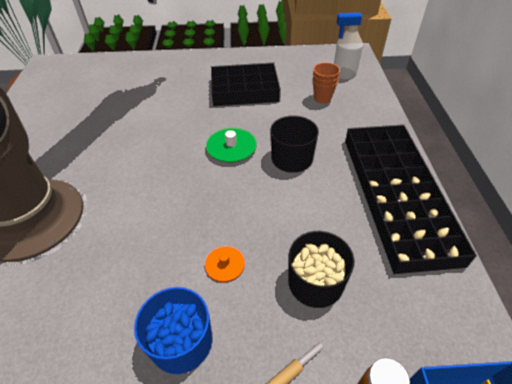

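View pics/top0.png

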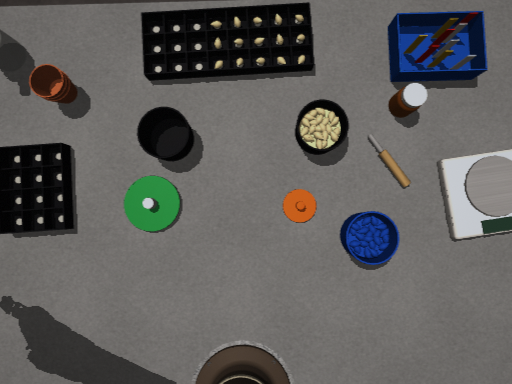

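View pics/wrist0.png

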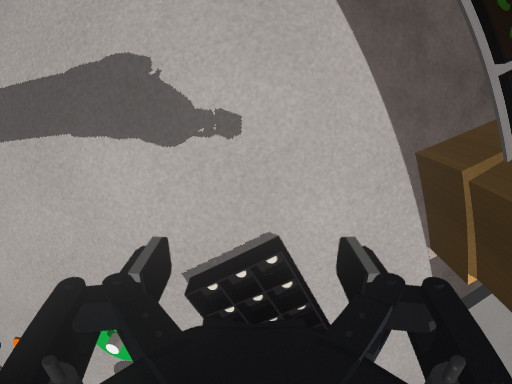

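The side and top views show these candidates:
- **Black tub with cream cloves:** top (322,127), side (321,268). It is black and holds the cream cloves, so it is the target.
- **Empty black tub:** top (165,134). It is the bystander.
- **Blue tub:** top (370,238). It is the look-alike to leave alone.
- **Green lid with white knob:** top (152,204), side (231,146). This is the lid to move.
- **Orange lid:** top (300,206). It is the bystander.

I'll confirm these in a crop and measure them.

Run:
```python
from h import *
t=cv2.imread('pics/top0.png'); s=cv2.imread('pics/side0.png')
a=cv2.resize(t[90:165,285:360],(380,285),interpolation=cv2.INTER_NEAREST) if 0 else cv2.resize(t[90:165,285:360],(380,380),interpolation=cv2.INTER_CUBIC)
b=cv2.resize(s[220:310,280:370],(380,380),interpolation=cv2.INTER_CUBIC)
cv2.imwrite('pics/crop_tub.png',np.hstack([a,b]))
def big(m):
    c,_=cv2.findContours(m.astype(np.uint8),cv2.RETR_EXTERNAL,cv2.CHAIN_APPROX_NONE); return max(c,key=cv2.contourArea)
res={}
for n,im,r in(('top',t,(115,235,165,245)),('side',s,(195,265,120,170))):
    x0,x1,y0,y1=r[0],r[1] if n=='side' else 190,r[2],r[3]
    sub=im[y0:y1,x0:x1].astype(int); B,G,Rr=sub[...,0],sub[...,1],sub[...,2]
    green=(G>Rr+50)&(G>B+30); c=big(cv2.morphologyEx(green.astype(np.uint8),cv2.MORPH_CLOSE,np.ones((3,3)))); e=cv2.fitEllipse(cv2.convexHull(c))
    hull=np.zeros(green.shape,np.uint8); cv2.drawContours(hull,[cv2.convexHull(c)],-1,1,-1)
    w=(sub.min(2)>110)&(Rr>G-40)
    # restrict to biggest comp near the lid
    nl,lab,st,ce=cv2.connectedComponentsWithStats((w&(cv2.dilate(hull,np.ones((3,3)))>0)).astype(np.uint8)); k=1+st[1:,4].argmax()
    g=(e[0][0]+x0,e[0][1]+y0); kc=ce[k]+[x0,y0]
    print(n,'disc',g,e[1],'knob',kc,st[k]); res[n]=(g,kc)
g=[ray(n,res[n][0]) for n in res]; k=[ray(n,res[n][1]) for n in res]
print('disc tri',tri(g)); print('knob tri',tri(k))
for n in res: print(n,'disc@.018',onplane(*ray(n,res[n][0]),.018),'knob@.034',onplane(*ray(n,res[n][1]),.034))
# knob base line check
for n in('top','side'):
    im=t if n=='top' else s
    r=(105,245,190,170) 
v=np.hstack([cv2.resize(t[170:240,115:190],(375,350),interpolation=cv2.INTER_CUBIC),cv2.resize(s[115:175,195:265],(410,350),interpolation=cv2.INTER_CUBIC)])
cv2.imwrite('pics/crop_lid.png',v)
```

```text
top disc (151.38681030273438, 203.06695175170898) (54.943260192871094, 55.89626693725586) knob [147.59 202.78] [ 27  33  12  11 100]
side disc (230.80892944335938, 144.54514503479004) (34.14317321777344, 50.65422821044922) knob [230.42753623 137.80434783] [ 30  11  11  15 138]
disc tri (array([0.44818655, 0.20269718, 0.01071373]), [np.float64(0.00018408189274557536), np.float64(0.00018408189274553597)])
knob tri (array([0.44860218, 0.20631459, 0.0302461 ]), [np.float64(0.0001357259645525205), np.float64(0.00013572596455266856)])
top disc@.018 [0.4478378  0.20074488 0.018     ] knob@.034 [0.44837819 0.20526933 0.034     ]
side disc@.018 [0.44883301 0.19426452 0.018     ] knob@.034 [0.44898107 0.20181675 0.034     ]
```

View pics/crop_tub.png

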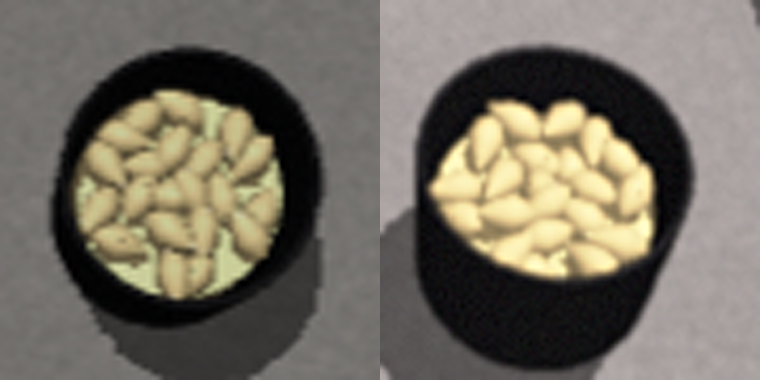

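View pics/crop_lid.png

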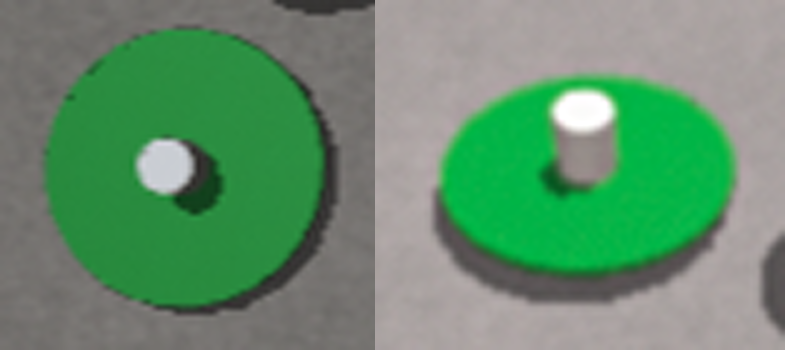

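```bash
cat >> h.py <<'E'
from scipy.optimize import least_squares
def arcfit(pts,ang0,ang1,c0):
    pts=np.array(pts,float).reshape(-1,2)
    a=np.degrees(np.arctan2(-(pts[:,1]-c0[1]),pts[:,0]-c0[0]))%360
    return pts[((a-ang0)%360)<((ang1-ang0)%360)]
def rimfit(name,pts,z,R=.058,st=None):
    P=np.array([onplane(*ray(name,p,st),z)[:2] for p in pts])
    f=lambda q:np.hypot(P[:,0]-q[0],P[:,1]-q[1])-q[2]
    r=least_squares(f,[*P.mean(0),R],loss='soft_l1',f_scale=.001); g=lambda q:np.hypot(P[:,0]-q[0],P[:,1]-q[1])-R
    r2=least_squares(g,P.mean(0),loss='soft_l1',f_scale=.001)
    return r.x,np.std(r.fun),r2.x
E
python3 - <<'E'
from h import *
for n,r,arc in(('top',(285,360,90,165),(-40,140)),('side',(278,365,222,312),(5,175))):
    im=cv2.imread(f'pics/{n}0.png'); x0,x1,y0,y1=r; sub=im[y0:y1,x0:x1]
    m=(sub.max(2)<45).astype(np.uint8)
    c,_=cv2.findContours(m,cv2.RETR_EXTERNAL,cv2.CHAIN_APPROX_NONE); c=max(c,key=cv2.contourArea).reshape(-1,2)
    h=cv2.convexHull(c); c0=c.mean(0)
    print(n,cv2.boundingRect(c), 'area',cv2.contourArea(h))
    c0=((c[:,0].min()+c[:,0].max())/2,(c[:,1].min()+c[:,1].max())/2-(0 if n=='top' else 12))
    p=arcfit(c,*arc,c0)+[x0,y0]
    o=cv2.resize(sub,None,fx=4,fy=4); 
    for q in p: cv2.circle(o,(int((q[0]-x0+.5)*4),int((q[1]-y0+.5)*4)),1,(0,0,255),-1)
    cv2.imwrite(f'pics/arc_{n}.png',o)
    for z in(.08,.09,.1): print(z,rimfit(n,p,z))
E
```

```text
top (10, 10, 53, 55) area 2256.0
0.08 (array([ 0.61009476, -0.19770455,  0.05691452]), np.float64(0.0008747663756579518), array([ 0.60907913, -0.19677546]))
0.09 (array([ 0.60803742, -0.1960856 ,  0.05627854]), np.float64(0.0008649804993047397), array([ 0.60646951, -0.19454488]))
0.1 (array([ 0.60598007, -0.19446665,  0.05564255]), np.float64(0.0008551945981354039), array([ 0.60387142, -0.19230241]))
side (10, 10, 65, 76) area 3862.0
0.08 (array([ 0.61141233, -0.19204664,  0.05544012]), np.float64(0.000557683830462676), array([ 0.61116827, -0.19515145]))
0.09 (array([ 0.60925309, -0.1981191 ,  0.05446367]), np.float64(0.0005478463247678314), array([ 0.60891141, -0.20236665]))
0.1 (array([ 0.60709385, -0.20419153,  0.0534872 ]), np.float64(0.0005380091513801829), array([ 0.6066557 , -0.20956899]))
```

```bash
python3 -c "
import cv2,numpy as np
a=cv2.imread('pics/arc_top.png');b=cv2.imread('pics/arc_side.png');h=max(len(a),len(b))
p=lambda x:cv2.copyMakeBorder(x,0,h-len(x),0,0,0)
cv2.imwrite('pics/arcs.png',np.hstack([p(a),p(b)]))"
```

```text
(no output)
```

View pics/arcs.png

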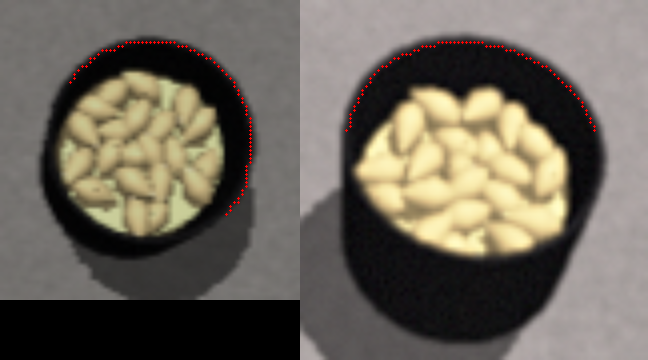

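The crops confirm the target. It is a black tub with cream cloves, rim near (0.608,-0.197,0.088). The lid knob axis is near (0.448,0.202). Next I move over the lid and look with the wrist camera.

```bash
python3 -m pendant '[[0.0854,-0.030,0.038,0,0],[0.0854,-0.030,0.038,0,0],[0.0854,-0.030,0.038,0,0],[0.0854,-0.030,0.038,0,0],[0.0854,-0.030,0.038,0,0]]'; python3 -m pendant '[[0.0854,-0.030,0.038,0,0],[0.0854,-0.030,0.038,0,0],[0.0854,-0.030,0.038,0,0],[0.0854,0,0,0,0],[0.0854,0,0,0,0]]'
python3 - <<'E'
from h import *
import pickle
s=read_state(); im=capture('wrist'); cv2.imwrite('pics/w1.png',im); pickle.dump(s,open('w1.pkl','wb')); print(s['eef_pos'],s['tool_rot'],s['qvel'].round(3),s['qpos'].round(3),s['ft_force'])
E
```

```text
time_s: 0.65
eef_pos: [0.3815, 0.3394, 0.2137]
tool_rot: [0.85, 0.527, -0.0, -0.0]
ft_force: [0.9, 0.3, 0.4]
opening: 0.0855
time_s: 1.15
eef_pos: [0.4436, 0.2091, 0.2138]
tool_rot: [0.85, 0.526, 0.0, -0.0]
ft_force: [-1.1, 0.8, -0.2]
opening: 0.0854
[0.44359594 0.20912497 0.21380472] [ 8.50434188e-01  5.26081442e-01  4.70018120e-06 -9.55848245e-05] [-0.036  0.008 -0.041 -0.006 -0.007 -0.003 -0.008] [-0.681  0.178  0.162  1.923 -0.033  1.043  0.604] [-1.08838206  0.76577954 -0.1906279 ]
```

View pics/w1.png

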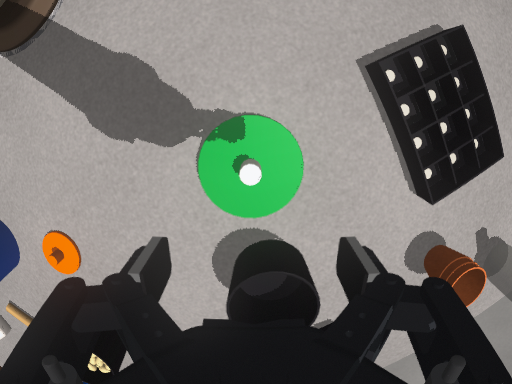

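The wrist view shows the green lid centred near (250,166), its white knob at (250,174), and the empty tub at (273,285). I'll measure from this view now, then go and look at the clove tub.

```bash
cat >> h.py <<'E'
def lidpts(im,x0,x1,y0,y1):
    sub=im[y0:y1,x0:x1].astype(int);B,G,R=sub[...,0],sub[...,1],sub[...,2]
    g=(G>R+40)&(G>B+30); c,_=cv2.findContours(g.astype(np.uint8),cv2.RETR_EXTERNAL,cv2.CHAIN_APPROX_NONE); c=max(c,key=cv2.contourArea)
    h=cv2.convexHull(c).reshape(-1,2)+[x0,y0]
    w=(sub.min(2)>110)&(R>G-30); m=np.zeros(w.shape,np.uint8); cv2.fillConvexPoly(m,h-[x0,y0],1)
    n,l,s,ce=cv2.connectedComponentsWithStats((w&(m>0)).astype(np.uint8)); k=1+s[1:,4].argmax()
    return h,ce[k]+[x0,y0],s[k]
E
python3 - <<'E'
from h import *; import pickle
s=pickle.load(open('w1.pkl','rb'));im=cv2.imread('pics/w1.png')
h,k,a=lidpts(im,190,315,105,225); print(k,a)
for z in(.008,.018,.028): print('disc',z,rimfit('wrist',h,z,.066,s))
for z in(.034,.05): print('knob',z,onplane(*ray('wrist',k,s),z))
t=cv2.imread('pics/top0.png');ht,kt,at=lidpts(t,115,190,165,245)
sd=cv2.imread('pics/side0.png');hs,ks,as_=lidpts(sd,195,265,120,170)
for n,hh in(('top',ht),('side',hs)): print(n,rimfit(n,hh,.018,.066))
print('knob top',onplane(*ray('top',kt),.05))
# side view: knob top ellipse brighter
sub=sd[128:150,222:240].max(2); print(sub)
print('tri knob(top-face, top+wrist)',tri([ray('top',kt),ray('wrist',k,s)]))
print('empty tub approx',onplane(*ray('top',(164,132)),.09))
E
```

```text
[250.17444717 173.26781327] [ 49  58  22  22 407]
disc 0.008 (array([0.45047787, 0.20014902, 0.06726781]), np.float64(0.00015582631996156318), array([0.45049018, 0.20016305]))
disc 0.018 (array([0.4485076 , 0.20125347, 0.06542867]), np.float64(0.00015156572730830136), array([0.4485012 , 0.20124882]))
disc 0.028 (array([0.44653733, 0.20235793, 0.06358953]), np.float64(0.00014730516172737273), array([0.44649313, 0.20227391]))
knob 0.034 [0.45093865 0.20018969 0.034     ]
knob 0.05 [0.44752318 0.20209013 0.05      ]
top (array([0.44805856, 0.20066381, 0.06526542]), np.float64(0.00025545402815452625), array([0.44799648, 0.2006916 ]))
side (array([0.44892937, 0.19784189, 0.06636153]), np.float64(0.000695423131859424), array([0.44897824, 0.19780742]))
knob top [0.44820819 0.20028207 0.05      ]
[[166 166 167 171 177 178 176 175 175 176 178 176 178 178 178 181 179 175]
 [178 178 176 179 179 181 178 177 181 178 178 179 179 180 182 184 182 179]
 [182 181 180 181 180 190 201 207 214 213 205 192 181 180 181 183 181 182]
 [182 179 181 181 199 231 252 255 255 255 251 238 209 183 179 179 181 180]

[... 849 characters left out ...]
8 149 151 151 150 147 144 143 139 158 181 184 182]
 [171 131  97  90 102 130 147 150 152 152 150 145 138 154 172 181 182 182]
 [172 123  92  89  95 110 124 143 147 147 142 145 157 173 182 182 183 182]
 [180 154 104  87  92  94 100 107 108 115 136 166 176 181 181 183 182 182]
 [182 168 128 104  90  92 108 112 112 127 164 180 184 183 183 181 182 180]
 [183 179 167 153 122 126 158 164 163 167 179 184 183 182 181 182 183 182]
 [180 182 181 178 167 169 181 183 181 182 183 183 182 181 182 183 181 182]]
tri knob(top-face, top+wrist) (array([0.44838874, 0.20153088, 0.04558361]), [np.float64(8.37683518123781e-05), np.float64(8.376835181250656e-05)])
empty tub approx [0.60169802 0.1524797  0.09      ]
```

```bash
python3 -m pendant '[[0.0854,-0.030,0.037,0,0],[0.0854,-0.030,0.037,0,0],[0.0854,-0.030,0.037,0,0],[0.0854,-0.030,0.037,0,0],[0.0854,-0.030,0.037,0,0]]'; python3 -m pendant '[[0.0854,-0.030,0.037,0,0],[0.0854,-0.030,0.037,0,0],[0.0854,-0.030,0.037,0,0],[0.0854,-0.03,0.037,0,0],[0.0854,0,0,0,0]]'
cat > snap.py <<'E'
import sys,pickle
from h import *
n=sys.argv[1]; s=read_state(); im=capture('wrist'); cv2.imwrite(f'pics/{n}.png',im); pickle.dump(s,open(f'{n}.pkl','wb')); print(s['eef_pos'],s['tool_rot'],s['qpos'].round(2),abs(s['qvel']).max().round(3))
E
python3 snap.py w2; python3 -m pendant '[[0.0854,-0.0,0.037,0,0],[0.0854,-0.0,0,0,0],[0.0854,0,0,0,0]]';python3 snap.py w3
```

```text
time_s: 1.7
eef_pos: [0.5431, -0.0057, 0.2137]
tool_rot: [0.849, 0.529, 0.0, -0.0]
ft_force: [0.6, 0.9, -0.2]
opening: 0.0855
time_s: 2.2
eef_pos: [0.6229, -0.1852, 0.2128]
tool_rot: [0.851, 0.525, -0.001, 0.001]
ft_force: [-0.2, 0.1, 0.6]
opening: 0.0852
[ 0.62294743 -0.1851644   0.2128384 ] [ 0.85088701  0.5253453  -0.00117956  0.00148677] [-0.05  0.47  0.38  1.55 -0.18  1.15  1.47] 0.067
time_s: 2.55
eef_pos: [0.6555, -0.1933, 0.2128]
tool_rot: [0.849, 0.529, -0.0, -0.001]
ft_force: [-0.1, 0.4, -0.6]
opening: 0.0854
[ 0.65552903 -0.19328057  0.21276572] [ 8.48833861e-01  5.28658900e-01 -2.48163139e-04 -8.84693846e-04] [-0.03  0.53  0.37  1.46 -0.2   1.19  1.49] 0.026
```

```bash
python3 -c "
import cv2,numpy as np
cv2.imwrite('pics/w23.png',cv2.resize(np.hstack([cv2.imread('pics/w2.png'),cv2.imread('pics/w3.png')]),(800,300)))"
```

```text
(no output)
```

View pics/w23.png

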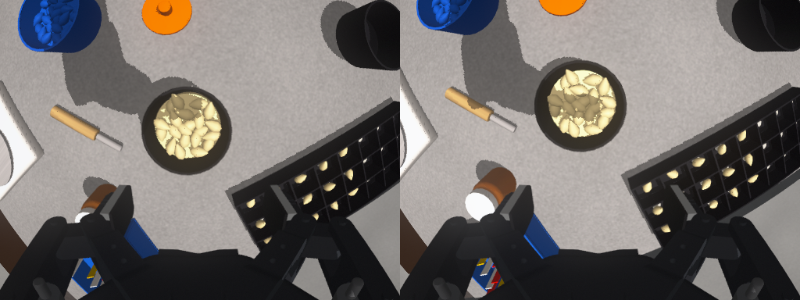

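Both wrist views show the clove tub clear of the fingers, near (238,166) in w2 and (231,134) in w3. Now I fit the rim.

Run:
```python
from h import *; import pickle
rays=[];os=[]
for n,(x0,x1,y0,y1) in(('w2',(165,315,95,240)),('w3',(155,305,60,210))):
    s=pickle.load(open(n+'.pkl','rb')); im=cv2.imread(f'pics/{n}.png'); sub=im[y0:y1,x0:x1]
    m=(sub.max(2)<50).astype(np.uint8); m=cv2.morphologyEx(m,cv2.MORPH_OPEN,np.ones((3,3)))
    c,_=cv2.findContours(m,cv2.RETR_EXTERNAL,cv2.CHAIN_APPROX_NONE); c=max(c,key=cv2.contourArea)
    e=cv2.fitEllipse(c); p=c.reshape(-1,2)+[x0,y0]
    cen=np.array(e[0])+[x0,y0]; print(n,cen,e[1])
    for z in(.08,.09,.1): print(z,rimfit('wrist',p,z,.058,s))
    rays.append(ray('wrist',cen,s))
    o=cv2.resize(sub,None,fx=2.6,fy=2.6)
    for q in c.reshape(-1,2): cv2.circle(o,(int((q[0]+.5)*2.6),int((q[1]+.5)*2.6)),1,(0,0,255),-1)
    os.append(o[:370])
print(tri(rays)); cv2.imwrite('pics/rim23.png',np.hstack(os))
```

```text
w2 [196.64701462 142.52338028] (15.698634147644043, 61.28378677368164)
0.08 (array([ 0.59682166, -0.20663287,  0.04072054]), np.float64(0.005167149777437656), array([ 0.61485244, -0.1969776 ]))
0.09 (array([ 0.59559436, -0.20474558,  0.03940102]), np.float64(0.004987573434382945), array([ 0.61490103, -0.19437122]))
0.1 (array([ 0.59437186, -0.20285555,  0.03808618]), np.float64(0.0048078923549667125), array([ 0.61492742, -0.19177645]))
w3 [183.20633316 130.3466568 ] (19.68824577331543, 67.79631805419922)
0.08 (array([ 0.59725658, -0.21656679,  0.03545106]), np.float64(0.007113316384474), array([ 0.55551512, -0.28119798]))
0.09 (array([ 0.59702017, -0.214705  ,  0.0342326 ]), np.float64(0.006869800184580197), array([ 0.55555193, -0.27887519]))
0.1 (array([ 0.59678594, -0.21284083,  0.03301664]), np.float64(0.0066261812779248724), array([ 0.5555929 , -0.27654818]))
(array([ 0.57626054, -0.27565229, -0.10593922]), [np.float64(0.008735850896329677), np.float64(0.008735850896329713)])
```

View pics/rim23.png

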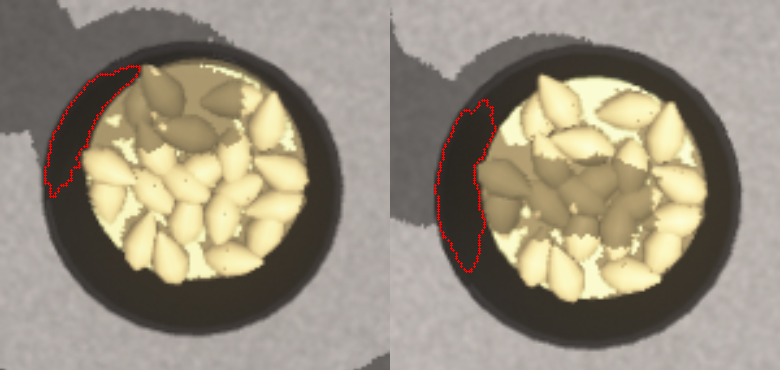

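Run:
```python
from h import *; import pickle
rays=[];os=[]
for n,(x0,x1,y0,y1) in(('w2',(165,315,95,228)),('w3',(155,305,60,200))):
    s=pickle.load(open(n+'.pkl','rb')); im=cv2.imread(f'pics/{n}.png'); sub=im[y0:y1,x0:x1]
    mx=sub.max(2); print(np.histogram(mx,bins=np.arange(20,200,8)))
    m=(mx<76).astype(np.uint8); m=cv2.morphologyEx(m,cv2.MORPH_OPEN,np.ones((3,3)))
    c,_=cv2.findContours(m,cv2.RETR_EXTERNAL,cv2.CHAIN_APPROX_NONE); c=max(c,key=cv2.contourArea)
    e=cv2.fitEllipse(c); p=c.reshape(-1,2)+[x0,y0]
    cen=np.array(e[0])+[x0,y0]; print(n,cen,e[1])
    for z in(.08,.09,.1): print(z,rimfit('wrist',p,z,.058,s))
    rays.append(ray('wrist',cen,s))
    o=cv2.resize(sub,None,fx=2.6,fy=2.6)
    for q in c.reshape(-1,2): cv2.circle(o,(int((q[0]+.5)*2.6),int((q[1]+.5)*2.6)),1,(0,0,255),-1)
    os.append(o[:345])
print(tri(rays)); cv2.imwrite('pics/rim23b.png',np.hstack(os))
```

```text
(array([   0,    0,  202,  712, 2655,  638,  135,   71,  102, 1117, 1137,
         93,   91,  114,  197,  297,  361,  383, 1719, 5434,  989,  118]), array([ 20,  28,  36,  44,  52,  60,  68,  76,  84,  92, 100, 108, 116,
       124, 132, 140, 148, 156, 164, 172, 180, 188, 196]))
w2 [238.27626038 166.74678802] (111.31427001953125, 114.16160583496094)
0.08 (array([ 0.61071326, -0.19837202,  0.05840188]), np.float64(0.0003695783155570967), array([ 0.61070132, -0.19834418]))
0.09 (array([ 0.60890818, -0.19682174,  0.05640651]), np.float64(0.0003569476599000942), array([ 0.60908447, -0.19700804]))
0.1 (array([ 0.60710307, -0.19527148,  0.05441114]), np.float64(0.0003443174707675283), array([ 0.60869966, -0.19683385]))
(array([   0,    0,  159, 1105, 2361,  702,  397,   94,   72,  136, 1501,
        199,   66,   95,  177,  261,  337,  453,  609, 2258, 5740, 1029]), array([ 20,  28,  36,  44,  52,  60,  68,  76,  84,  92, 100, 108, 116,
       124, 132, 140, 148, 156, 164, 172, 180, 188, 196]))
w3 [230.27839661 134.96135712] (115.00590515136719, 116.69993591308594)
0.08 (array([ 0.60972368, -0.19821452,  0.05839158]), np.float64(0.0003709108141936808), array([ 0.60971376, -0.19820038]))
0.09 (array([ 0.60906234, -0.1969923 ,  0.05639752]), np.float64(0.0003582437030601294), array([ 0.6092108 , -0.19713559]))
0.1 (array([ 0.60840099, -0.1957701 ,  0.05440347]), np.float64(0.0003455767143471581), array([ 0.60994371, -0.19729542]))
(array([ 0.60915285, -0.19708962,  0.07783314]), [np.float64(3.7784811579017365e-05), np.float64(3.778481157894147e-05)])
```

View pics/rim23b.png

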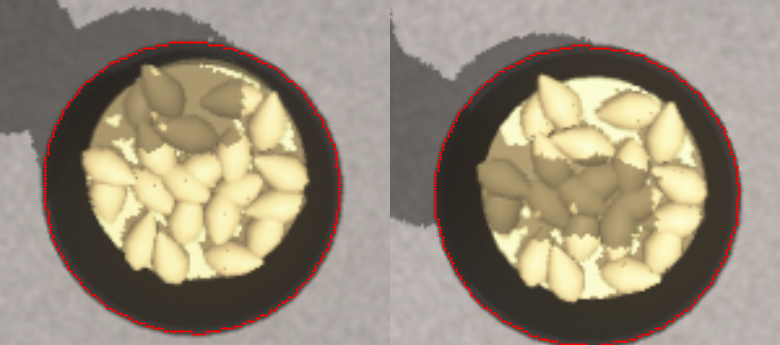

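Rim centre is (0.609,-0.197), z about 0.088. The free-radius fit gives R = 56–58 mm, and the top, side and two wrist views agree within about 2 mm. Lid axis is (0.448,0.201). Going back to the lid.

```bash
python3 -m pendant '[[0.0854,0.0262,-0.036,0,0],[0.0854,0.0262,-0.036,0,0],[0.0854,0.0262,-0.036,0,0],[0.0854,0.0262,-0.036,0,0],[0.0854,0.0262,-0.036,0,0]]'; python3 -m pendant '[[0.0854,0.0262,-0.036,0,0],[0.0854,0.0262,-0.036,0,0],[0.0854,0.0262,-0.036,0,0],[0.0854,0.0262,-0.036,0,0],[0.0854,0.0262,-0.036,0,0]]';  python3 -m pendant '[[0.0854,0,0,0.04,0],[0.0854,0,0,0.04,0],[0.0854,0,0,0,0],[0.0854,0,0,0,0],[0.0854,0,0,0,0]]'
cat > go.py <<'E'
import sys; from h import *; from scipy.spatial.transform import Rotation as Ro
s=read_state(); R=Ro.from_quat(s['tool_rot']).as_matrix(); g=np.array([float(v) for v in sys.argv[1:4]])
print('t',s['time_s'],'eef',s['eef_pos'].round(4),'toolZ',R[:,2].round(4),'toolX',R[:,0].round(4),'\nshift tool mm',(R.T@(g-s['eef_pos'])*1000).round(1),'ft',s['ft_force'].round(2),'open',round(s['opening'],4))
E
python3 go.py .4482 .2012 .044; python3 snap.py w4
```

```text
time_s: 3.1
eef_pos: [0.55, 0.0041, 0.2142]
tool_rot: [0.849, 0.528, 0.0, -0.0]
ft_force: [0.9, 0.3, 1.1]
opening: 0.0854
time_s: 3.6
eef_pos: [0.4463, 0.2008, 0.2144]
tool_rot: [0.849, 0.528, 0.001, -0.0]
ft_force: [0.3, 0.5, 0.6]
opening: 0.0857
time_s: 4.1
eef_pos: [0.4496, 0.1991, 0.1358]
tool_rot: [0.85, 0.527, 0.001, -0.0]
ft_force: [0.8, -0.9, 0.4]
opening: 0.0856
t 4.1 eef [0.4496 0.1991 0.1358] toolZ [ 0.0024  0.0016 -1.    ] toolX [0.4438 0.8961 0.0025] 
shift tool mm [ 1.  -2.4 91.8] ft [ 0.77 -0.89  0.42] open 0.0856
[0.44964175 0.19905743 0.13583612] [ 8.49644213e-01  5.27354328e-01  1.45719814e-03 -3.38670949e-05] [-0.68  0.27  0.2   2.01 -0.07  0.86  0.67] 0.008
```

View pics/w4.png

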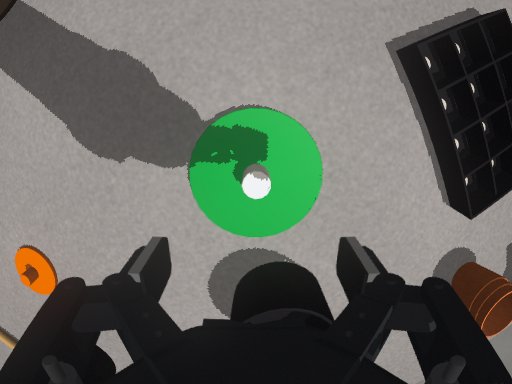

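Run:
```python
from h import *; import pickle
r=[]
for n,b in(('w1',(190,315,105,225)),('w4',(180,335,95,245))):
    s=pickle.load(open(n+'.pkl','rb'));im=cv2.imread(f'pics/{n}.png')
    h,k,a=lidpts(im,*b)
    print(n,rimfit('wrist',h,.018,.066,s),k,a,'knobtop',onplane(*ray('wrist',k,s),.05)); r.append(ray('wrist',k,s))
print(tri(r))
for i in range(4):
    s=read_state();print(s['eef_pos'])
```

```text
w1 (array([0.44850682, 0.20125385, 0.06542894]), np.float64(0.00015156014089749812), array([0.44850041, 0.2012492 ])) [250.17444717 173.26781327] [ 49  58  22  22 407] knobtop [0.44752247 0.20209039 0.05      ]
w4 (array([0.44854246, 0.20123114, 0.06540516]), np.float64(0.00014496636227673672), array([0.44862655, 0.20124032])) [256.10664606 184.1885626 ] [ 62  76  29  28 647] knobtop [0.44803875 0.20163374 0.05      ]
(array([0.4454278 , 0.20302467, 0.05991783]), [np.float64(0.00024252886006434406), np.float64(0.0002425288600643934)])
[0.44982875 0.19903228 0.13587163]
[0.44982875 0.19903228 0.13587163]
[0.44982875 0.19903228 0.13587163]
[0.44982875 0.19903228 0.13587163]
```

The lid axis repeats at (0.4485,0.2012), so I descend around the knob.

```bash
python3 -m pendant '[[0.06,0.001,-0.002,0.04,0],[0.06,0,0,0.03,0],[0.06,0,0,0.012,0],[0.06,0,0,0,0],[0.06,0,0,0,0]]' 40;  python3 go.py .4485 .2012 .044
```

```text
time_s: 4.65
eef_pos: [0.4484, 0.2006, 0.0531]
tool_rot: [0.85, 0.527, 0.001, 0.0]
ft_force: [0.4, 0.5, -0.2]
opening: 0.06
t 4.65 eef [0.4484 0.2006 0.0531] toolZ [ 1.5e-03  9.0e-04 -1.0e+00] toolX [0.4442 0.8959 0.0015] 
shift tool mm [ 0.6 -0.2  9.1] ft [ 0.39  0.45 -0.23] open 0.06
```

```bash
python3 -m pendant '[[0.06,0.0005,0,0.009,0],[0.04,0,0,0,0],[0.02,0,0,0,0],[0.0,0,0,0,0],[0.0,0,0,0,0]]' 40;  python3 -m pendant '[[0,0,0,0,0],[0,0,0,0,0],[0,0,0,0,0]]' 50;python3 go.py .4485 .2012 .044; python3 snap.py w5
```

```text
time_s: 5.15
eef_pos: [0.4477, 0.2008, 0.0431]
tool_rot: [0.85, 0.527, 0.0, -0.0]
ft_force: [-0.3, -0.8, 0.4]
opening: 0.002
time_s: 5.45
eef_pos: [0.4476, 0.2008, 0.0428]
tool_rot: [0.85, 0.527, 0.0, -0.0]
ft_force: [0.2, 0.3, -0.4]
opening: 0.0001
t 5.45 eef [0.4476 0.2008 0.0428] toolZ [ 1.e-04  1.e-04 -1.e+00] toolX [4.438e-01 8.961e-01 1.000e-04] 
shift tool mm [ 0.8  0.6 -1.2] ft [ 0.19  0.33 -0.36] open 0.0001
[0.44759219 0.2007559  0.04282046] [ 8.49638866e-01  5.27364955e-01  3.97719891e-05 -1.16967244e-05] [-0.66  0.42  0.17  2.09 -0.12  0.64  0.7 ] 0.003
```

View pics/w5.png

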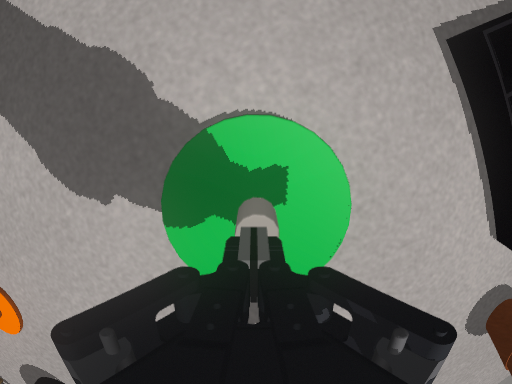

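The jaws closed fully and missed: the knob stands at (257,212), on the −y side of the fingers. I'll check the external cameras.

Run:
```python
from h import *; import pickle
s=pickle.load(open('w5.pkl','rb'));im=cv2.imread('pics/w5.png')
h,k,a=lidpts(im,150,365,100,275)
h=h[h[:,1]<255]; print(rimfit('wrist',h,.018,.066,s))
o=[]
for n in('top','side'):
    i=capture(n);cv2.imwrite(f'pics/{n}1.png',i);o.append(i)
t,sd=o
cv2.imwrite('pics/c1.png',np.hstack([cv2.resize(t[120:290,80:250],(400,400)),cv2.resize(sd[70:200,160:290],(400,400))]))
```

```text
(array([0.44824394, 0.20146783, 0.0652068 ]), np.float64(0.00014222979058935276), array([0.44899656, 0.20109991]))
```

View pics/c1.png

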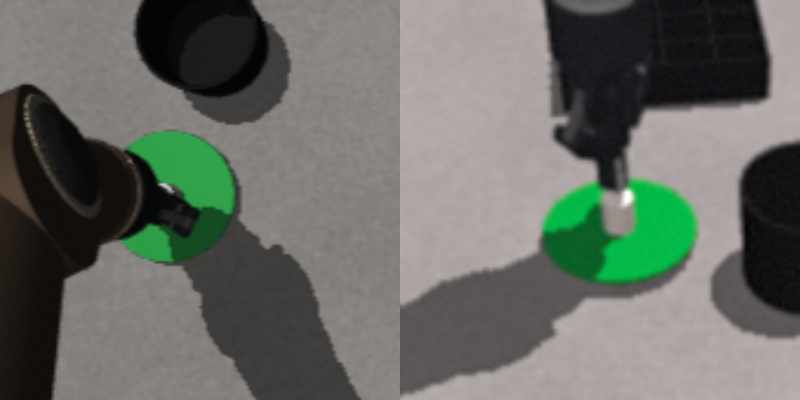

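The lid hasn't moved. The pose and the cameras agree with each other, so I check where the actual fingertips lie in the tool frame.

Run:
```python
from h import *; import pickle
from scipy.spatial.transform import Rotation as Ro
c=get_calibration('wrist');T=np.linalg.inv(np.array(c['T_tool_cam']))
def pw(p):
    q=T[:3,:3]@np.array(p)+T[:3,3]; r=np.hypot(q[0],q[1]); th=np.arctan2(r,q[2]); return np.array([c['cx']+c['fx']*th*q[0]/r,c['cy']+c['fy']*th*q[1]/r]).round(1)
for z in(-.05,-.02,-.01,0,.003,.022,.032): print('tool z',z,pw([0,0,z]), pw([0.02,0,z]))
s=pickle.load(open('w5.pkl','rb'))
R=Ro.from_quat(s['tool_rot']).as_matrix()
for n in('top','side'):
    cc=get_calibration(n);K=np.array([[cc['fx'],0,cc['cx']],[0,cc['fy'],cc['cy']],[0,0,1]])
    pts=np.array([s['eef_pos']+R@np.array([0,0,z]) for z in(-.05,0,.022)]+[[.4485,.2012,z] for z in(.018,.05)])
    print(n,cv2.projectPoints(pts,np.array(cc['rvec']),np.array(cc['tvec']),K,None)[0].reshape(-1,2).round(1).tolist())
im=cv2.imread('pics/w5.png'); cv2.imwrite('pics/w5c.png',cv2.resize(im[170:330,180:340],(640,600),interpolation=cv2.INTER_CUBIC)[:600])
sd=cv2.imread('pics/side1.png');t=cv2.imread('pics/top1.png');
cv2.imwrite('pics/c2.png',np.hstack([cv2.resize(t[170:240,110:180],(400,400),interpolation=cv2.INTER_CUBIC),cv2.resize(sd[95:165,195:265],(400,400),interpolation=cv2.INTER_CUBIC)]))
```

```text
tool z -0.05 [255.5 275.2] [300.9 274.5]
tool z -0.02 [255.2 244. ] [292.9 243.7]
tool z -0.01 [255.1 235.8] [290.7 235.6]
tool z 0 [255.  228.4] [288.8 228.2]
tool z 0.003 [255.  226.3] [288.2 226.2]
tool z 0.022 [254.8 214.6] [285.1 214.6]
tool z 0.032 [254.8 209.3] [283.7 209.2]
top [[142.2, 202.6], [148.5, 203.0], [151.1, 203.2], [151.2, 202.8], [147.4, 202.6]]
side [[228.2, 119.3], [229.6, 135.4], [230.2, 142.1], [230.7, 142.8], [229.8, 133.0]]
```

View pics/w5c.png

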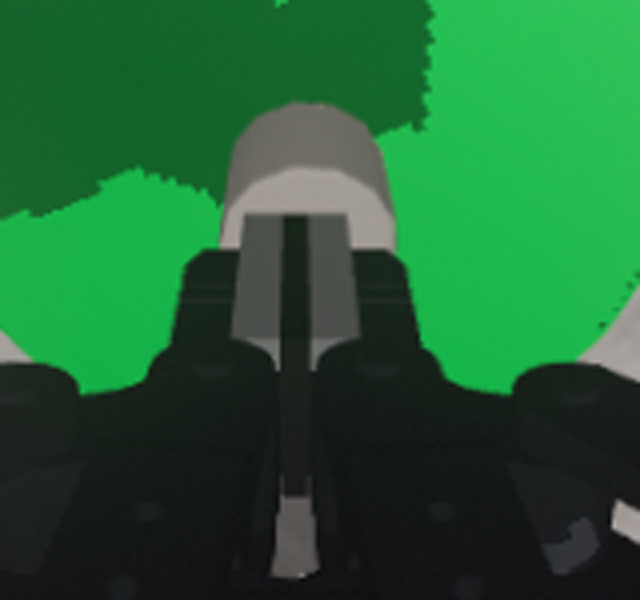

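View pics/c2.png

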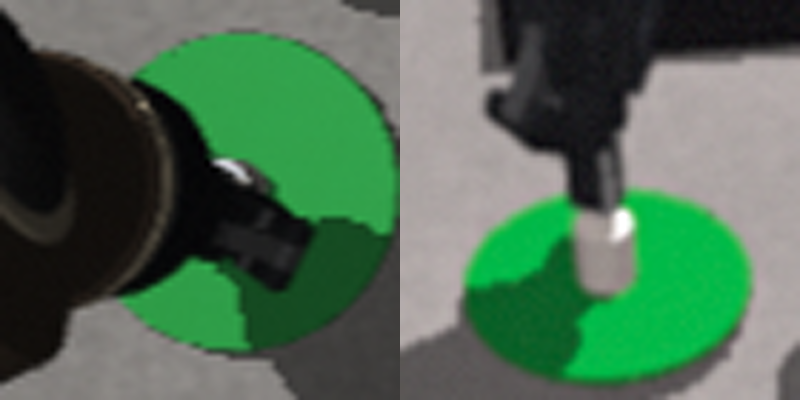

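Run:
```python
from h import *; import pickle
from scipy.spatial.transform import Rotation as Ro
s=pickle.load(open('w5.pkl','rb')); R=Ro.from_quat(s['tool_rot']).as_matrix()
for w in((254,227),(254,229)):
  for sd in((229,132),(230,130)):
    p,e=tri([ray('wrist',w,s),ray('side',sd)]); print(w,sd,p.round(4),'tool',(R.T@(p-s['eef_pos'])).round(4),np.round(e,4))
c=get_calibration('wrist');T=np.linalg.inv(np.array(c['T_tool_cam']))
def pw(p):
    q=T[:3,:3]@np.array(p)+T[:3,3]; r=np.hypot(q[0],q[1]); th=np.arctan2(r,q[2]); return np.array([c['cx']+c['fx']*th*q[0]/r,c['cy']+c['fy']*th*q[1]/r]).round(1)
for y in(-.011,0,.011,.02): print(y,[pw([0.011,y,z]).tolist() for z in(-.01,0,.01,.022)])
print(s)
```

```text
(254, 227) (229, 132) [0.445  0.2027 0.0512] tool [ 0.0006 -0.0032 -0.0084] [0.0018 0.0018]
(254, 227) (230, 130) [0.4458 0.204  0.0551] tool [ 0.0021 -0.0031 -0.0123] [0.0041 0.0041]
(254, 229) (229, 132) [0.4454 0.2022 0.0518] tool [ 0.0003 -0.0026 -0.009 ] [0.0014 0.0014]
(254, 229) (230, 130) [0.4462 0.2035 0.0557] tool [ 0.0018 -0.0025 -0.0129] [0.0037 0.0037]
-0.011 [[275.3, 217.5], [274.1, 211.0], [273.0, 205.1], [271.9, 198.8]]
0 [[274.8, 235.7], [273.6, 228.4], [272.6, 221.7], [271.5, 214.6]]
0.011 [[274.2, 252.9], [273.1, 244.9], [272.2, 237.6], [271.2, 229.8]]
0.02 [[273.7, 266.1], [272.7, 257.7], [271.8, 250.0], [270.8, 241.7]]
{'time_s': 5.45, 'qpos': array([-0.65911728,  0.41847819,  0.17214958,  2.088644  , -0.11638231,
        0.64314812,  0.70270176]), 'qvel': array([ 0.00065861,  0.00100677, -0.00214185,  0.00033672, -0.00030732,
        0.00064189, -0.00299134]), 'tau': array([ 2.06852164e-04, -4.94551206e+01,  2.85353936e+00, -1.97051400e+01,
        9.53791256e-03,  2.07450772e-03, -2.23884003e-04]), 'eef_pos': array([0.44759219, 0.2007559 , 0.04282046]), 'tool_rot': array([ 8.49638866e-01,  5.27364955e-01,  3.97719891e-05, -1.16967244e-05]), 'ft_force': array([ 0.19435205,  0.32721729, -0.35746132]), 'moment': array([-0.01554847,  0.02414183,  0.0160472 ]), 'opening': 6.166923805643235e-05}
```

The fingertips triangulate to z≈0.051, just on top of the knob. That is about 30 mm shorter than the stated 22 mm ahead of the TCP. I'll open here and look again before going lower.

```bash
python3 -m pendant '[[0.06,0,0,0,0],[0.06,0,0,0,0],[0.06,0,0,0,0],[0.06,0,0,0,0],[0.06,0,0,0,0]]';python3 go.py .4485 .2012 .044; python3 snap.py w6
python3 - <<'E'
from h import *
sd=capture('side');cv2.imwrite('pics/side2.png',sd)
w=cv2.imread('pics/w6.png')
cv2.imwrite('pics/c3.png',np.hstack([cv2.resize(w[150:300,180:330],(400,400),interpolation=cv2.INTER_CUBIC),cv2.resize(sd[85:165,190:270],(400,400),interpolation=cv2.INTER_CUBIC)]))
E
```

```text
time_s: 6.1
eef_pos: [0.4476, 0.2007, 0.0428]
tool_rot: [0.85, 0.527, -0.0, 0.0]
ft_force: [-0.3, 0.2, -0.5]
opening: 0.0601
t 6.1 eef [0.4476 0.2007 0.0428] toolZ [ 0. -0. -1.] toolX [ 0.4438  0.8961 -0.    ] 
shift tool mm [ 0.8  0.6 -1.2] ft [-0.27  0.17 -0.45] open 0.0601
[0.44758757 0.20071226 0.04277339] [ 8.49642595e-01  5.27358948e-01 -4.39441041e-06  9.11687163e-06] [-0.66  0.42  0.17  2.09 -0.12  0.64  0.7 ] 0.001
```

View pics/c3.png

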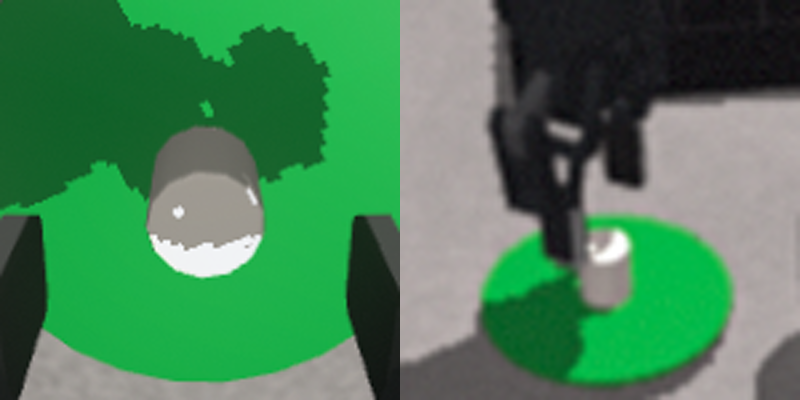

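View pics/w6.png

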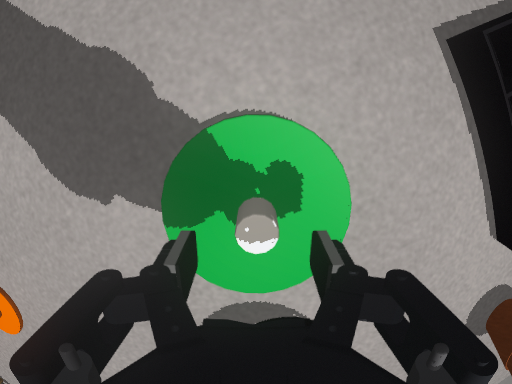

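The wrist view has the knob centred between the pads at (257,233). The side view shows the tips level with or above the knob top, so the fingers are physically shorter than stated. I'll lower in small steps and watch the force.

```bash
python3 -m pendant '[[0.06,0.0008,0.0006,0.01,0],[0.06,0,0,0.008,0],[0.06,0,0,0.0,0],[0.06,0,0,0,0]]';python3 -m pendant '[[0.06,0,0,0.004,0],[0.06,0,0,0.003,0],[0.06,0,0,0.0,0],[0.06,0,0,0,0]]';python3 go.py .4485 .2012 .018; python3 snap.py w7
python3 - <<'E'
from h import *
sd=capture('side');cv2.imwrite('pics/side3.png',sd)
w=cv2.imread('pics/w7.png')
cv2.imwrite('pics/c4.png',np.hstack([cv2.resize(w[150:300,180:330],(400,400),interpolation=cv2.INTER_CUBIC),cv2.resize(sd[85:165,190:270],(400,400),interpolation=cv2.INTER_CUBIC)]))
E
```

```text
time_s: 6.6
eef_pos: [0.4481, 0.2009, 0.0242]
tool_rot: [0.85, 0.527, -0.001, 0.0]
ft_force: [-0.7, -0.0, 0.6]
opening: 0.0601
time_s: 7.0
eef_pos: [0.4484, 0.2012, 0.0178]
tool_rot: [0.85, 0.527, -0.0, 0.0]
ft_force: [0.2, 0.7, 0.3]
opening: 0.0603
t 7.0 eef [0.4484 0.2012 0.0178] toolZ [-1.e-04 -1.e-04 -1.e+00] toolX [ 4.437e-01  8.962e-01 -1.000e-04] 
shift tool mm [ 0.1  0.  -0.2] ft [0.19 0.71 0.32] open 0.0603
[0.44843782 0.20115685 0.01775042] [ 8.49628781e-01  5.27381202e-01 -4.95694348e-05  9.26232011e-07] [-0.65  0.46  0.16  2.1  -0.13  0.59  0.71] 0.003
```

View pics/c4.png

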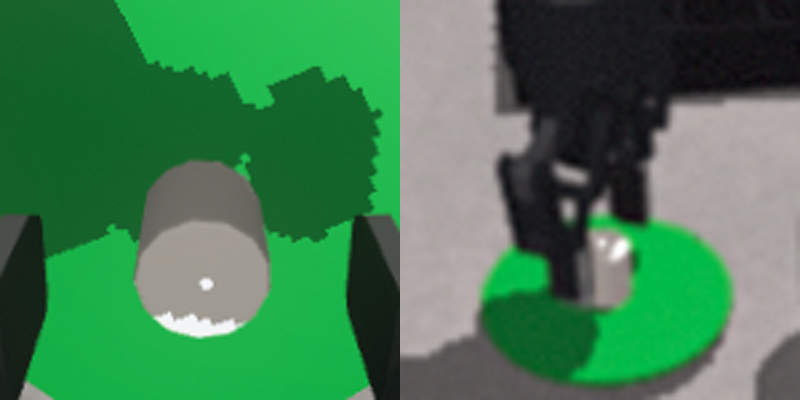

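The tips now flank the knob with clearance above the disc. Closing.

```bash
python3 -m pendant '[[0.04,0,0,0,0],[0.02,0,0,0,0],[0.015,0,0,0,0],[0.015,0,0,0,0],[0.015,0,0,0,0]]' 50; python3 -m pendant '[[0.01,0,0,0,0],[0.01,0,0,0,0],[0.01,0,0,0,0]]' 60;python3 go.py .4485 .2012 .018
```

```text
time_s: 7.6
eef_pos: [0.4486, 0.2013, 0.0182]
tool_rot: [0.85, 0.527, 0.0, -0.0]
ft_force: [-0.8, -0.4, 4.8]
opening: 0.0239
time_s: 7.9
eef_pos: [0.4487, 0.2013, 0.0182]
tool_rot: [0.85, 0.527, 0.0, -0.0]
ft_force: [-1.1, -0.7, 6.1]
opening: 0.0235
t 7.9 eef [0.4487 0.2013 0.0182] toolZ [ 5.e-04  4.e-04 -1.e+00] toolX [4.438e-01 8.961e-01 6.000e-04] 
shift tool mm [-0.2 -0.1  0.2] ft [-1.14 -0.71  6.06] open 0.0235
```

Gripped at 23.5 mm opening. Lift a little and check.

```bash
python3 -m pendant '[[0.01,0,0,-0.01,0],[0.01,0,0,-0.02,0],[0.01,0,0,-0.02,0],[0.01,0,0,0,0],[0.01,0,0,0,0]]' 60;python3 go.py .609 -.197 .15; python3 snap.py w8
python3 - <<'E'
from h import *
sd=capture('side');cv2.imwrite('pics/side4.png',sd)
w=cv2.imread('pics/w8.png')
cv2.imwrite('pics/c5.png',np.hstack([cv2.resize(w[60:360,100:400],(400,400)),cv2.resize(sd[60:180,170:290],(400,400),interpolation=cv2.INTER_CUBIC)]))
E
```

```text
time_s: 8.4
eef_pos: [0.4485, 0.2013, 0.068]
tool_rot: [0.85, 0.527, 0.0, -0.0]
ft_force: [-0.7, 0.4, -1.6]
opening: 0.0235
t 8.4 eef [0.4485 0.2013 0.068 ] toolZ [ 7.e-04  6.e-04 -1.e+00] toolX [4.436e-01 8.962e-01 8.000e-04] 
shift tool mm [-285.7  320.6  -82.1] ft [-0.67  0.38 -1.62] open 0.0235
[0.44850672 0.2013306  0.06799462] [ 8.49594868e-01  5.27435629e-01  4.62058029e-04 -6.04477866e-05] [-0.67  0.38  0.18  2.07 -0.1   0.7   0.69] 0.023
```

View pics/c5.png

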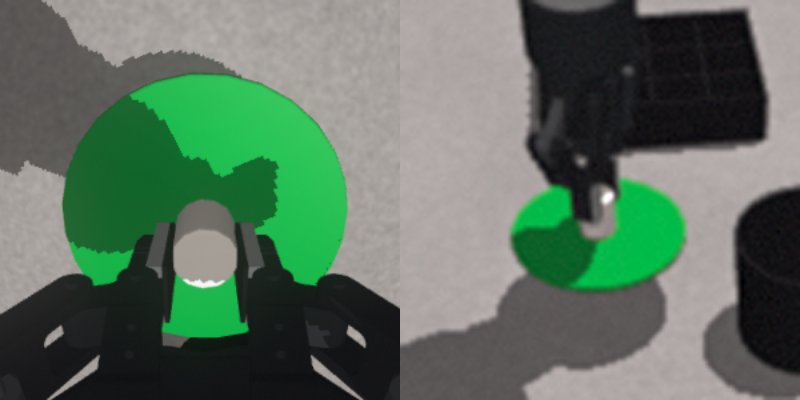

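The lid is lifted and hanging level, clear of its shadow. Carry it to above the clove tub.

```bash
python3 -m pendant '[[0.01,0,0,-0.03,0],[0.01,0,0,-0.03,0],[0.01,-0.015,0.017,-0.022,0],[0.01,-0.024,0.027,0,0],[0.01,-0.024,0.027,0,0]]';python3 -m pendant '[[0.01,-0.024,0.027,0,0],[0.01,-0.024,0.027,0,0],[0.01,-0.024,0.027,0,0],[0.01,-0.024,0.027,0,0],[0.01,-0.024,0.027,0,0]]'; python3 -m pendant '[[0.01,-0.024,0.027,0,0],[0.01,-0.024,0.027,0,0],[0.01,-0.024,0.027,0,0],[0.01,-0.018,0.02,0,0],[0.01,0,0,0,0]]'; python3 -m pendant '[[0.01,0,0,0,0],[0.01,0,0,0,0]]'; python3 go.py .609 -.197 .15;python3 snap.py w9;  python3 - <<'E'
from h import *
sd=capture('side');cv2.imwrite('pics/side5.png',sd)
w=cv2.imread('pics/w9.png')
cv2.imwrite('pics/c6.png',np.hstack([cv2.resize(w[60:360,100:400],(400,400)),cv2.resize(sd[140:320,230:410],(400,400),interpolation=cv2.INTER_CUBIC)]))
E
```

```text
time_s: 9.0
eef_pos: [0.4843, 0.1127, 0.1497]
tool_rot: [0.849, 0.528, 0.0, -0.0]
ft_force: [0.1, -0.4, -2.7]
opening: 0.0233
time_s: 9.5
eef_pos: [0.5516, -0.0556, 0.1485]
tool_rot: [0.85, 0.527, -0.001, -0.0]
ft_force: [0.8, 0.5, -2.0]
opening: 0.0236
time_s: 10.0
eef_pos: [0.602, -0.1848, 0.1482]
tool_rot: [0.851, 0.525, -0.001, 0.001]
ft_force: [-0.6, 0.2, -0.8]
opening: 0.0236
time_s: 10.2
eef_pos: [0.6019, -0.1783, 0.1487]
tool_rot: [0.849, 0.528, -0.0, -0.001]
ft_force: [0.7, 0.7, -2.0]
opening: 0.0234
t 10.2 eef [ 0.6019 -0.1783  0.1487] toolZ [-0.0018  0.0011 -1.    ] toolX [4.428e-01 8.966e-01 2.000e-04] 
shift tool mm [-13.6  14.6  -1.3] ft [ 0.71  0.74 -1.98] open 0.0234
[ 0.60189905 -0.1783319   0.14874076] [ 8.49348044e-01  5.27832177e-01 -4.75915300e-04 -9.31436071e-04] [-0.04  0.49  0.35  1.68 -0.19  1.01  1.49] 0.011
```

View pics/c6.png

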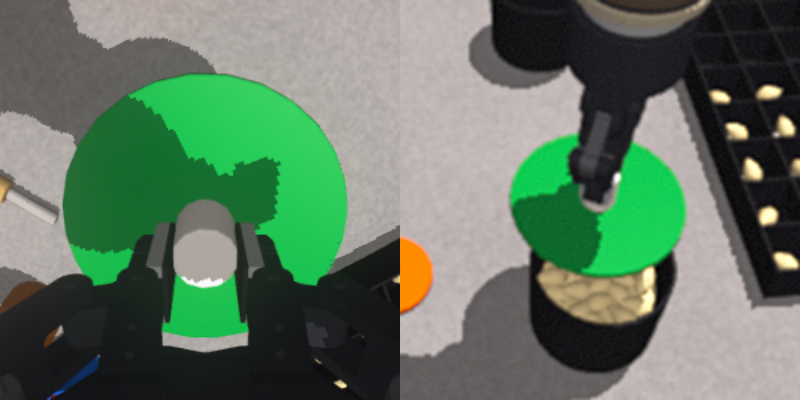

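The lid is unchanged in the wrist frame, so it has not slipped. Next I measure its axis here and correct over the tub.

```bash
cat > lidw.py <<'E'
from h import *; import pickle,sys
from scipy.spatial.transform import Rotation as Ro
for n in sys.argv[1:]:
    s=pickle.load(open(n+'.pkl','rb'));im=cv2.imread(f'pics/{n}.png')
    h,k,a=lidpts(im,130,370,100,275); h=h[(h[:,1]<225)]
    z=s['eef_pos'][2]+0.0
    f=rimfit('wrist',h,z,.066,s); R=Ro.from_quat(s['tool_rot']).as_matrix()
    for c in(f[0][:2],f[2]): print(n,f[0],f[1],'lid in tool',(R.T@(np.array([*c,z])-s['eef_pos'])).round(4))
E
python3 lidw.py w7 w8 w9
python3 - <<'E'
from h import *
h,k,a=lidpts(cv2.imread('pics/side5.png'),270,350,195,275); print('side free',rimfit('side',h,.149,.066))
E
```

```text
w7 [0.44826805 0.2014729  0.06519724] 0.00014008459744549348 lid in tool [ 0.0002 -0.0003 -0.    ]
w7 [0.44826805 0.2014729  0.06519724] 0.00014008459744549348 lid in tool [ 0.0003  0.0007 -0.    ]
w8 [0.44749738 0.20080754 0.0648976 ] 0.000126688534544396 lid in tool [-0.0009 -0.0007 -0.    ]
w8 [0.44749738 0.20080754 0.0648976 ] 0.000126688534544396 lid in tool [-0.0009  0.0007 -0.    ]
w9 [ 0.60082487 -0.17874761  0.06486694] 0.00011487181204549467 lid in tool [-0.0008 -0.0008  0.    ]
w9 [ 0.60082487 -0.17874761  0.06486694] 0.00011487181204549467 lid in tool [-0.0009  0.0007 -0.    ]
side free (array([ 0.60166077, -0.18048602,  0.06594657]), np.float64(0.0005493778701662792), array([ 0.60168359, -0.18048977]))
```

```bash
python3 -m pendant '[[0.01,-0.013,0.0145,0,0],[0.01,0,0,0.015,0],[0.01,0,0,0.015,0],[0.01,0,0,0,0],[0.01,0,0,0,0]]'; python3 -m pendant '[[0.01,0,0,0,0],[0.01,0,0,0,0]]'; python3 go.py .609 -.197 .096;python3 snap.py w10; python3 lidw.py w10
python3 - <<'E'
from h import *
sd=capture('side');cv2.imwrite('pics/side6.png',sd);t=capture('top');cv2.imwrite('pics/top6.png',t)
cv2.imwrite('pics/c7.png',np.hstack([cv2.resize(t[60:200,250:390],(400,400),interpolation=cv2.INTER_CUBIC),cv2.resize(sd[200:320,270:390],(400,400),interpolation=cv2.INTER_CUBIC)]))
E
```

```text
time_s: 10.8
eef_pos: [0.609, -0.1966, 0.1187]
tool_rot: [0.849, 0.528, -0.001, -0.001]
ft_force: [0.4, 0.4, -1.6]
opening: 0.0235
time_s: 11.0
eef_pos: [0.61, -0.1976, 0.1203]
tool_rot: [0.85, 0.527, 0.0, 0.0]
ft_force: [0.1, -0.5, -1.6]
opening: 0.0234
t 11.0 eef [ 0.61   -0.1976  0.1203] toolZ [ 9.e-04 -1.e-04 -1.e+00] toolX [4.435e-01 8.963e-01 3.000e-04] 
shift tool mm [ 0.1 -1.2 24.3] ft [ 0.09 -0.45 -1.62] open 0.0234
[ 0.61001231 -0.19762419  0.12033479] [8.49567407e-01 5.27479865e-01 3.64940543e-04 2.82455972e-04] [-0.    0.54  0.34  1.67 -0.21  0.97  1.53] 0.002
w10 [ 0.60891401 -0.19801829  0.06482989] 0.00012392547411523065 lid in tool [-0.0008 -0.0008 -0.    ]
w10 [ 0.60891401 -0.19801829  0.06482989] 0.00012392547411523065 lid in tool [-0.0009  0.0007  0.    ]
```

View pics/c7.png

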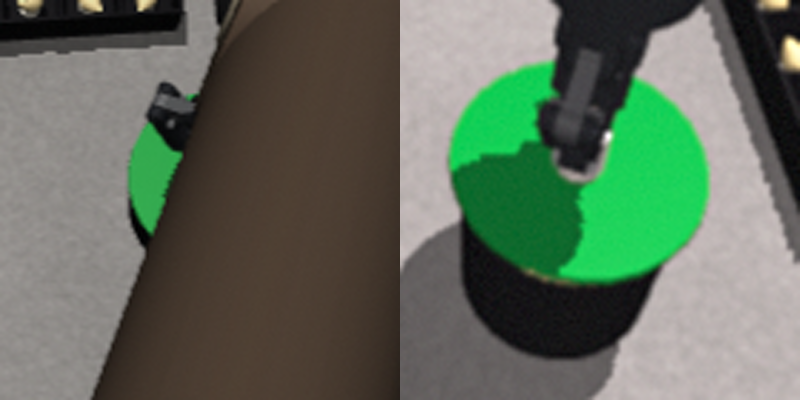

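Lid axis (0.609,-0.198) and tub axis (0.609,-0.197) agree to about 1 mm. Lowering gently.

```bash
python3 -m pendant '[[0.01,0.0005,-0.0005,0.006,0],[0.01,0,0,0.006,0],[0.01,0,0,0.005,0],[0.01,0,0,0.003,0],[0.01,0,0,0,0]]'; python3 -m pendant '[[0.01,0,0,0.001,0],[0.01,0,0,0.001,0],[0.01,0,0,0,0]]'; python3 go.py .609 -.197 .096
```

```text
time_s: 11.65
eef_pos: [0.609, -0.197, 0.099]
tool_rot: [0.85, 0.527, -0.0, -0.0]
ft_force: [-0.7, -0.4, -2.0]
opening: 0.0233
time_s: 11.95
eef_pos: [0.6095, -0.1971, 0.0978]
tool_rot: [0.85, 0.527, 0.0, 0.0]
ft_force: [-0.4, 0.1, -0.6]
opening: 0.0235
t 11.95 eef [ 0.6095 -0.1971  0.0978] toolZ [ 1.e-04  0.e+00 -1.e+00] toolX [4.438e-01 8.961e-01 1.000e-04] 
shift tool mm [-0.1 -0.5  1.8] ft [-0.39  0.1  -0.58] open 0.0235
```

```bash
python3 -m pendant '[[0.01,0,0,0.001,0],[0.01,0,0,0,0]]'; python3 -m pendant '[[0.01,0,0,0.001,0],[0.01,0,0,0,0]]'; python3 go.py .609 -.197 .096;python3 - <<'E'
from h import *
sd=capture('side');cv2.imwrite('pics/side7.png',sd)
cv2.imwrite('pics/c8.png',cv2.resize(sd[210:320,260:380],(600,550),interpolation=cv2.INTER_CUBIC))
E
```

```text
time_s: 12.15
eef_pos: [0.6094, -0.1971, 0.0968]
tool_rot: [0.85, 0.527, 0.0, -0.0]
ft_force: [-0.1, 0.0, -1.4]
opening: 0.0231
time_s: 12.35
eef_pos: [0.6095, -0.1971, 0.0965]
tool_rot: [0.85, 0.527, 0.0, 0.0]
ft_force: [-2.4, 0.1, 4.2]
opening: 0.0238
t 12.35 eef [ 0.6095 -0.1971  0.0965] toolZ [ 4.e-04  2.e-04 -1.e+00] toolX [4.438e-01 8.961e-01 4.000e-04] 
shift tool mm [-0.1 -0.5  0.5] ft [-2.4   0.06  4.17] open 0.0238
```

View pics/c8.png

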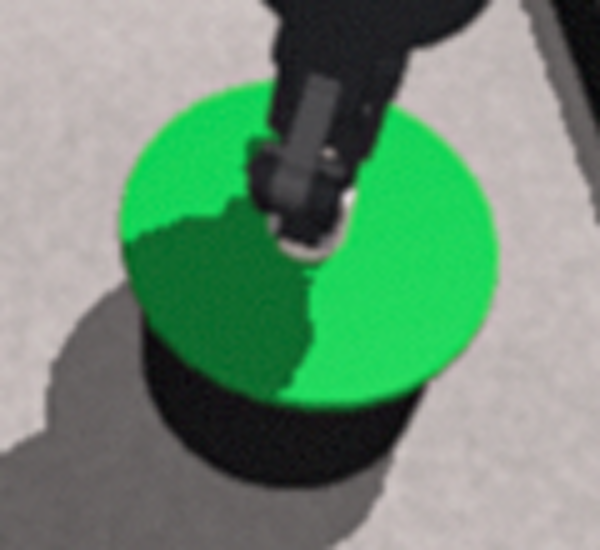

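Contact came at TCP z 0.0965, the predicted seating height, with an upward reaction of about 6 N. Release slowly, then retreat.

```bash
python3 -m pendant '[[0.026,0,0,0,0],[0.03,0,0,0,0],[0.036,0,0,0,0],[0.045,0,0,0,0],[0.06,0,0,0,0]]' 20; python3 -m pendant '[[0.06,0,0,0,0],[0.06,0,0,0,0],[0.06,0,0,-0.01,0],[0.06,0,0,-0.02,0],[0.06,0,0,-0.03,0]]';python3 -m pendant '[[0.06,0,0,-0.04,0],[0.06,0,-0.04,-0.02,0],[0.06,0.03,-0.04,0,0],[0.06,0.03,-0.04,0,0],[0.06,0,0,0,0]]'; python3 -m pendant '[[0.06,0.03,-0.04,0,0],[0.06,0.03,-0.04,0,0],[0.06,0.03,-0.04,0,0],[0.06,0.03,-0.04,0,0],[0.06,0,0,0,0]]';  python3 - <<'E'
from h import *
import pickle
sd=capture('side');cv2.imwrite('pics/side8.png',sd);t=capture('top');cv2.imwrite('pics/top8.png',t)
cv2.imwrite('pics/c9.png',np.hstack([cv2.resize(t[60:260,200:400],(400,400),interpolation=cv2.INTER_CUBIC),cv2.resize(sd[200:320,260:380],(400,400),interpolation=cv2.INTER_CUBIC)]))
E
```

```text
time_s: 12.9
eef_pos: [0.6095, -0.1971, 0.0957]
tool_rot: [0.85, 0.527, -0.0, -0.0]
ft_force: [-0.4, -0.4, 0.3]
opening: 0.0582
time_s: 13.4
eef_pos: [0.6085, -0.1968, 0.1556]
tool_rot: [0.85, 0.527, -0.001, -0.001]
ft_force: [0.1, 0.5, 0.1]
opening: 0.0598
time_s: 13.9
eef_pos: [0.5265, -0.0835, 0.2167]
tool_rot: [0.848, 0.53, 0.001, -0.002]
ft_force: [-0.5, 0.1, 0.2]
opening: 0.0595
time_s: 14.4
eef_pos: [0.4359, 0.0942, 0.2165]
tool_rot: [0.847, 0.531, 0.001, -0.001]
ft_force: [0.3, -0.3, 0.0]
opening: 0.0603
```

View pics/c9.png

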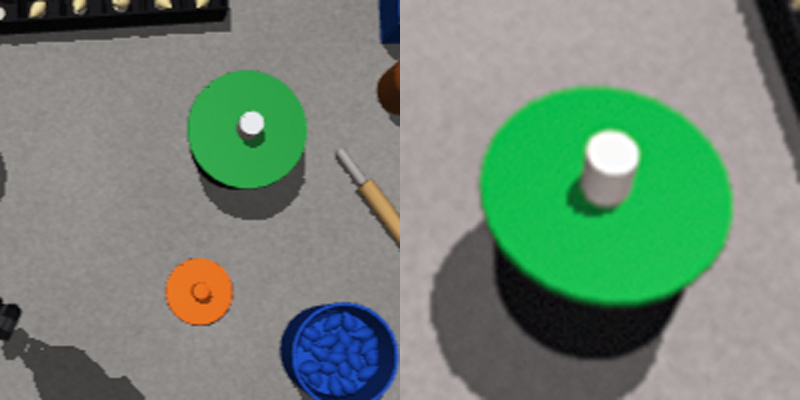

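View pics/side8.png

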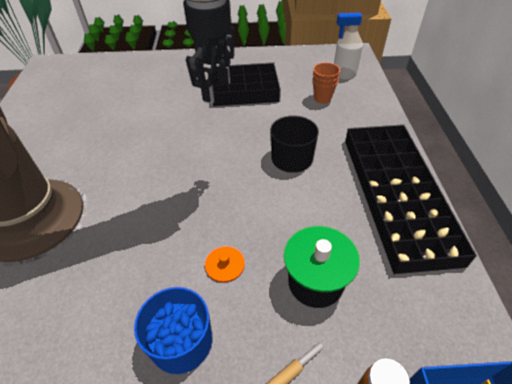

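The lid sits on the tub at side (321,260) and top (323,124), looking level. Now a numeric check of height, centring, tilt and whether the tub stayed put.

Run:
```python
from h import *
sd=cv2.imread('pics/side8.png');t=cv2.imread('pics/top8.png')
r={}
for n,im,b in(('top',t,(285,365,85,165)),('side',sd,(278,365,220,305))):
    h,k,a=lidpts(im,*b); print(n,rimfit(n,h,.096,.066),'knob',k.round(1),a); r[n]=(h,k)
    for z in(.086,.106): print('  z',z,rimfit(n,h,z,.066)[0])
print('knob tri',tri([ray(n,r[n][1]) for n in r]))
e=[ray(n,cv2.fitEllipse(r[n][0])[0]) for n in r]; print('disc tri',tri(e))
# tilt: knob-top vs disc centre horizontally
print('knob top@.128 (top view)',onplane(*ray('top',r['top'][1]),.128))
# tub base unchanged: dark contour bottom in side, before/after
for f in('side0','side8'):
    s=cv2.imread(f'pics/{f}.png')[270:312,278:365].max(2)<45; ys,xs=np.nonzero(s); print(f,'bottom',ys.max()+270,[ (np.nonzero(s[y-270])[0][[0,-1]]+278).tolist() for y in(290,296,300)])
```

```text
top (array([ 0.6084094 , -0.19742627,  0.06557495]), np.float64(0.0002876617413666328), array([ 0.60842337, -0.19741747])) knob [325.3 121.1] [ 34  31  13  11 110]
  z 0.086 [ 0.61048466 -0.19907138  0.06632133]
  z 0.106 [ 0.60633414 -0.19578117  0.06482856]
side (array([ 0.60879961, -0.1994648 ,  0.06616029]), np.float64(0.0005471047332674198), array([ 0.60881911, -0.19946178])) knob [322.7 249.9] [ 38  20  15  22 269]
  z 0.086 [ 0.61097362 -0.19335219  0.06736101]
  z 0.106 [ 0.60662559 -0.20557743  0.06495959]
knob tri (array([ 0.61010384, -0.19915787,  0.11556011]), [np.float64(0.0006982916590522056), np.float64(0.0006982916590522)])
disc tri (array([ 0.61015476, -0.19882922,  0.08748021]), [np.float64(0.00030088004176284547), np.float64(0.0003008800417629149)])
knob top@.128 (top view) [ 0.60814286 -0.19707433  0.128     ]
side0 bottom 307 [[291, 342], [295, 339], [299, 336]]
side8 bottom 307 [[291, 342], [295, 339], [299, 337]]
```

```bash
python3 -m pendant '[[0.06,0,0,0,0],[0.06,0,0,0,0]]'; python3 -c "from rig import *; print(job_done())"
```

```text
time_s: 14.7
eef_pos: [0.439, 0.0871, 0.216]
tool_rot: [0.85, 0.526, 0.0, 0.0]
ft_force: [-0.8, -0.1, 0.7]
opening: 0.0602
the job is handed in; nothing more can be done
None
```

The green lid is seated on the clove tub's rim and released, and the job was handed in at 14.7 s with the arm clear. I lowered the lid in 1 mm steps, and contact (about 6 N) came at the predicted seating height.

**Last checks:**
- **Centring:** the lid is within about 2 mm of the tub axis in both the top and side views, against 10 mm of play.
- **Level:** in the top view the top of the knob sits within about 0.5 mm of the disc's centre, so the lid is level.
- **Tub:** its base outline in the side view is unchanged from the start.
- **Bystanders:** the empty tub, orange lid and blue tub look untouched in the final pictures.

**What failed or disagreed:**
- **First grasp:** it closed above the knob without touching the lid. The real fingertips sat about 30 mm farther back than the stated 22 mm ahead of the TCP. I confirmed that with the wrist and side cameras, went 25 mm lower, and the second grasp held.
- **Height readings:** triangulating the disc and knob from the top and side views reads about 3–8 mm low or high, because those outlines are approximate. I relied on the contact height and the fits at the known disc height instead.

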